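# Find the softest isolation mount and push its tag down

## Task

Three spring isolation mounts from under the microscope stand in their test stations. Going from the robot's left to its right, press each round pad at least halfway down with the fingertips and let it spring back; then push the white tag beside the softest one fully down and leave the other two tags up. Only press: do not pick up the mounts, and leave the other things on the bench alone.

Things in the scene. Friction and masses are not known exactly. Their poses are not given: they have to be found in the camera images.
- station_left: The robot's left test station, fixed to the bench: steel base plate 120 x 70 x 10 mm, turned within 0.5 rad; origin under its centre, x along the 120 mm, z up. At x = +25 mm stands a loose spring mount (0.35-0.55 kg; aluminium case 54 mm across, top at 40 mm) with a round black rubber pad on its spring; at x = -35 mm a grey guide block (24 x 36 mm, top at 50 mm) with the white tag.
- pad_left (a point): Where the top centre of the left mount's rubber pad is when up: 66 mm above the bench (fixed point, does not sink with the pad). Pad 44 mm across, 14 mm travel. The three look-alike mounts are dealt anew each run; each spring is about twice as stiff as the next softer one: after about 1 N of preload, full travel takes between 4 and 16 N.
- tag_left_top (a point): Centre of the top face of the left station's white tag, a flat T-shaped tab (16 mm along the station's x, 30 mm along its y), 71 mm above the bench when fully up, 55 mm when fully down; moves with the tag.
- tag_left (a joint): How far the left tag is pushed down: 0 fully up, 0.016 m fully down at its stop; starts at 0 to 0.003. Takes about 2.5 N and stays where it is left.
- station_middle: The robot's middle test station, fixed to the bench: steel base plate 120 x 70 x 10 mm, turned within 0.5 rad; origin under its centre, x along the 120 mm, z up. At x = +25 mm stands a loose spring mount (0.35-0.55 kg; aluminium case 54 mm across, top at 40 mm) with a round black rubber pad on its spring; at x = -35 mm a grey guide block (24 x 36 mm, top at 50 mm) with the white tag.
- pad_middle (a point): Where the top centre of the middle mount's rubber pad is when up: 66 mm above the bench (fixed point, does not sink with the pad). Pad 44 mm across, 14 mm travel. The three look-alike mounts are dealt anew each run; each spring is about twice as stiff as the next softer one: after about 1 N of preload, full travel takes between 4 and 16 N.
- tag_middle_top (a point): Centre of the top face of the middle station's white tag, a flat T-shaped tab (16 mm along the station's x, 30 mm along its y), 71 mm above the bench when fully up, 55 mm when fully down; moves with the tag.
- tag_middle (a joint): How far the middle tag is pushed down: 0 fully up, 0.016 m fully down at its stop; starts at 0 to 0.003. Takes about 2.5 N and stays where it is left.
- station_right: The robot's right test station, fixed to the bench: steel base plate 120 x 70 x 10 mm, turned within 0.5 rad; origin under its centre, x along the 120 mm, z up. At x = +25 mm stands a loose spring mount (0.35-0.55 kg; aluminium case 54 mm across, top at 40 mm) with a round black rubber pad on its spring; at x = -35 mm a grey guide block (24 x 36 mm, top at 50 mm) with the white tag.
- pad_right (a point): Where the top centre of the right mount's rubber pad is when up: 66 mm above the bench (fixed point, does not sink with the pad). Pad 44 mm across, 14 mm travel. The three look-alike mounts are dealt anew each run; each spring is about twice as stiff as the next softer one: after about 1 N of preload, full travel takes between 4 and 16 N.
- tag_right_top (a point): Centre of the top face of the right station's white tag, a flat T-shaped tab (16 mm along the station's x, 30 mm along its y), 71 mm above the bench when fully up, 55 mm when fully down; moves with the tag.
- tag_right (a joint): How far the right tag is pushed down: 0 fully up, 0.016 m fully down at its stop; starts at 0 to 0.003. Takes about 2.5 N and stays where it is left.
- objective: Loose steel microscope objective, 26 mm across, 42 mm tall, upright between the mounts; origin under its centre. A bystander.
- adapter: Loose flat brass ring, 28 mm across, 12 mm high, between the mounts; origin under its centre. A bystander.
- dropper: Loose amber dropper bottle, 32 mm across, 70 mm tall, beyond the mounts; origin under its centre. A bystander.
- jar: Loose glass jar with white lid, 52 mm across, 55 mm tall, beyond the mounts; origin under its centre. A bystander.
- slidebox: Loose wooden slide box, 85 x 50 x 32 mm, beyond the mounts; origin under its centre. A bystander.
- driver: Loose screwdriver, 160 mm long along its x, lying to the robot's right; a bystander.
- rock: Loose grey-brown rock specimen, about 60 mm across, 34 mm tall, to the robot's left; origin under its centre. A bystander.

How it is judged:
By the outcome, as a careful person would: the job done as asked, in the order asked, and still so for the second after the job is handed in, with the robot touching nothing.
It also fails if it takes over 51 s, if anything falls off the work surface, if the arm or the gripper's body presses on something with over 40 N, if the wrist force passes 120 N, or if a joint passes its speed limit or range.

## Robot

A 7-joint arm with a two-finger parallel gripper is mounted at the origin on the work surface. World frame = base frame: x ahead of the robot, y to its left, z up, the work surface at z = 0. Lengths are in m, angles in rad, forces in N, time in s.
With the tool pointing down it reaches from about 0.4 to 0.9 m from the base axis. Payload 5.6 kg.
Tool frame: the origin (TCP) lies at the very end of the fingers, on their centre line; the grasp point (between the pads) lies 19 mm behind it; z points along the fingers, y is the line along which they close (so a half turn about z gives the same grasp; the last joint's range is limited). The gripper opens to 92 mm and grips with 3 to 60 N. Pads are 20 mm wide; open, the fingers measure 128 mm over their backs; the gripper's body (75 mm by 189 mm) begins 69 mm behind the grasp point.
Start: joints at [-1.283, 0.468, -0.012, 1.603, 0.006, 1.071, -0.056], TCP at [0.211, 0.615, 0.215] pointing down, gripper open.
Joint ranges: [-2.53, 2.53], [-0.31, 2.02], [-1.57, 1.55], [0.28, 2.44], [-1.29, 4.43], [0.15, 1.84], [-2.92, 2.92]. Speed limits (rad/s): [2.57, 2.57, 3.14, 3.14, 3.14, 3.14, 3.14].

## Interface

Orientations are given as a 3x3 rotation matrix whose columns are the frame's x, y, z axes.
In Python, from plant import sensors, imaging, bot gives the robot as it stands.
- The arm moves only by the shell command python3 -m crank 'ROWS' [OPENING] [FORCE]. ROWS is JSON, one flat list of numbers, 4 for each row, row after row: the shift along the tool's x, y, z in mm, then the turn about the tool's z in rad. A call has 1 to 12 rows; each row is the pose to reach, as a shift and turn from the pose commanded when the call began, along the tool's axes at that moment; what a row does not reach only later rows make up. A row lasts 1/8 s, in which the tool goes at most 62.5 mm and 10.7 degrees, less where a joint would pass 70% of its speed; a pose out of reach is approached as far as the arm can. A call with a gripper value outside its range is refused whole. OPENING is the opening, from -1 (shut) to 1 (fully open), so that 0 is half open, set as the call begins (- or left out, the last holds). The fingers move at their own pace and stop on an object; FORCE is the grip in N (left out, the last holds). Time passes only in rows, so rows that repeat a pose let the fingers close. It gives the time, the measured TCP pose, the force, the opening and the grip force at its end, in the units of the state.
- sensors.sense(): the state, without advancing time (a new reading comes with each control period).
- imaging.capture(name): name is "side" or "top" or "wrist"; returns the picture (480x640x3 uint8, red, green, blue); there is no depth.
- imaging.calibration(name): a dict with "camera_matrix" (3x3 intrinsics, pixels), "R" (3x3) and "t" (3): a world point X has camera coordinates R X + t; the wrist camera has in their place "hand_eye" (4x4, takes a point from camera to tool coordinates, whose origin is the TCP and whose axes are the flange's). Camera axes: x right, y down, z forward; pixel columns grow to the right and rows downward; lengths in m; the calibration is good to about 2 mm. The wrist camera is an equidistant fisheye: a pixel r from the principal point sees the ray r / f radians off the axis. A picture is of the moment at which its call begins: read the wrist's pose just before it. calibration takes no time and is no camera call.
- bot.sign_off(): hands the job in; it is judged then, once.
The state is a dict: "clock": time; "joint_pos": joint angles; "qd": joint speeds; "joint_torque": joint torques, N m; "ee_pos": TCP position; "eef_rot": TCP orientation; "wrist_force": force on the tool from outside, world axes, zero at the start; "torque": the same for the moment, N m; "opening": opening from 0.0 (shut) to 1.0 (fully open); "finger_force": force on a finger pad.
Only numpy, scipy, OpenCV 4.12 (cv2) and the standard library are available. Lean on these libraries where they do the work, as an engineer would, in place of code of your own. Each camera call takes 0.05 s, during which the arm holds its last target. There are 200 camera calls.

## Working session

There is one attempt and no reset: what is moved stays moved. The work goes in short steps, Python scripts to look and compute and a shell command to move; the robot and the scene stay as the last step left them, time stands still between calls to the robot, and variables do not carry over. Pictures are saved under pics/ and viewed, at most 10 in all, crops included, and the job is handed in when it is done.

```bash
mkdir -p pics
python3 - <<'E'
from plant import sensors, imaging, bot
import cv2, numpy as np
np.set_printoptions(precision=4,suppress=True)
s=sensors.sense()
for k in s: print(k,np.array(s[k]).tolist())
for n in("top","side"):
    cv2.imwrite(f"pics/{n}0.png",imaging.capture(n)[:,:,::-1]); print(n,imaging.calibration(n))
print(imaging.calibration("wrist"))
E
```

```text
clock 0.0
joint_pos [-1.2829967543981167, 0.46834988989854176, -0.011586259770196857, 1.603590442373981, 0.006010466003627265, 1.0714343392721766, -0.05630727339116765]
qd [-5.523992406244755e-06, -0.0011673674643946043, -0.00028443704864802497, 0.0005599177974759042, -0.0009914101365797545, -0.001519682648238375, 0.00028699626101271267]
joint_torque [-0.000857190116221318, -52.056541442871094, -0.012575226137414575, -24.37560260295868, -0.05660201073624194, 0.01734684978146106, 0.00017112801288021728]
ee_pos [0.21101127406464504, 0.6141862760079939, 0.21367180372189365]
eef_rot [[-0.9457566047395431, 0.3248757550790852, -0.0004339969188249655], [0.3248760149540321, 0.9457550992889648, -0.0016932443733564137], [-0.00013963924527319463, -0.0017423922390301073, -0.9999984722839165]]
wrist_force [-0.06544806485962995, 0.4706195629705544, 0.19911639355801036]
torque [-0.03911297462357826, 0.02497901651012077, -0.024092132660271357]
finger_force 0.0
opening 0.9997278438547124
top {'camera_matrix': array([[622.3906,   0.    , 332.7873],
       [  0.    , 622.3906, 245.6105],
       [  0.    ,   0.    ,   1.    ]]), 'R': array([[-0.0245, -0.9996,  0.012 ],
       [-0.9987,  0.0239, -0.045 ],
       [ 0.0447, -0.0131, -0.9989]]), 't': array([-0.0013,  0.5597,  1.6376])}
side {'camera_matrix': array([[433.5266,   0.    , 320.2177],
       [  0.    , 433.5266, 239.4498],
       [  0.    ,   0.    ,   1.    ]]), 'R': array([[ 0.7741, -0.6331,  0.0063],
       [-0.4203, -0.5213, -0.7427],
       [ 0.4735,  0.5722, -0.6696]]), 't': array([-0.4196,  0.3001,  0.7184])}
{'camera_matrix': array([[371.6483,   0.    , 309.8995],
       [  0.    , 371.6483, 240.1113],
       [  0.    ,   0.    ,   1.    ]]), 'hand_eye': array([[ 0.0006, -0.9687, -0.2483,  0.0705],
       [ 1.    ,  0.0007, -0.0001,  0.0006],
       [ 0.0003, -0.2483,  0.9687, -0.1706],
       [ 0.    ,  0.    ,  0.    ,  1.    ]])}
```

View pics/top0.png

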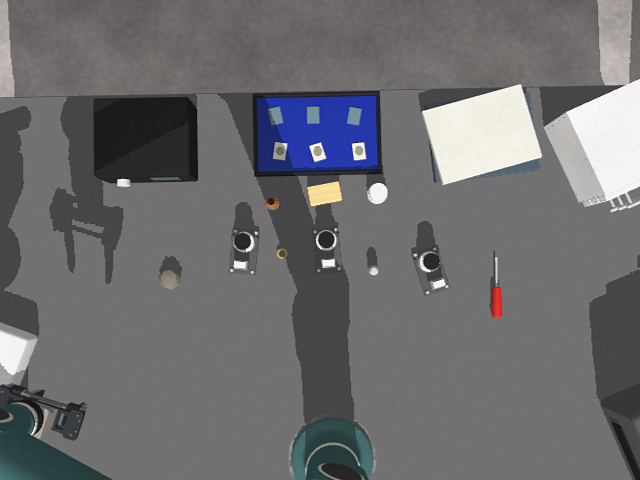

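The top view shows the pads near (243,240), (327,239) and (430,261), with the white tags just below them, nearer the robot, near (240,266), (328,263) and (438,284). I'll enlarge that area.

Run:
```python
import cv2,numpy as np
im=cv2.imread("pics/top0.png")
c=[im[215:305,x:x+55] for x in(218,300,405)]
cv2.imwrite("pics/crop0.png",cv2.resize(np.hstack(c),None,fx=4.8,fy=4.8,interpolation=cv2.INTER_CUBIC))
```

```text
(no output)
```

View pics/crop0.png

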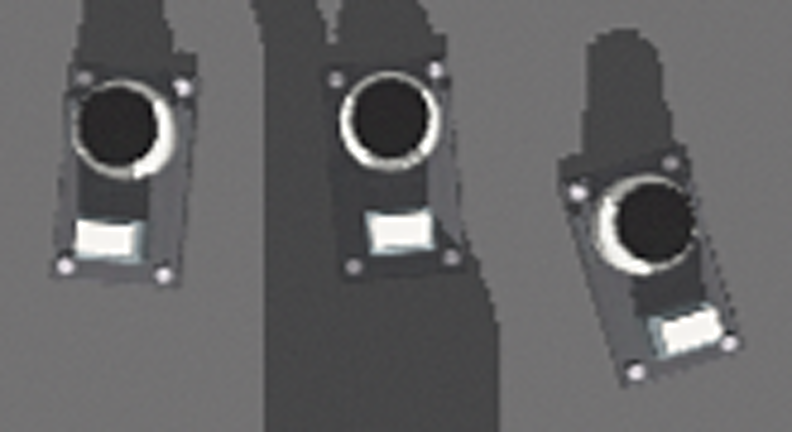

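```bash
cat > h.py <<'E'
from plant import sensors, imaging, bot
import numpy as np
np.set_printoptions(precision=4,suppress=True)
def top(u,v,z):
    c=imaging.calibration("top");R=np.array(c["R"]);t=np.array(c["t"])
    o=-R.T@t; d=R.T@np.linalg.inv(c["camera_matrix"])@[u,v,1.]
    return o+d*(z-o[2])/d[2]
def rel(p,yaw=None):  # mm in tool axes; turn so tool x = -(station x)
    s=sensors.sense();R=np.array(s["eef_rot"]);r=R.T@(np.array(p)-s["ee_pos"])*1000
    a=None
    if yaw is not None:
        d=R.T@[-np.cos(yaw),-np.sin(yaw),0]; a=np.arctan2(d[1],d[0])
    return r.round(1),a
E
python3 - <<'E'
from h import *
for n,p,t in(("L",(242.4,240.8),(240.3,264.8)),("M",(326,239.6),(328.3,263.1)),("R",(431.5,261.25),(438.75,283.5))):
    P=top(*p,.066);T=top(*t,.071);d=P-T;y=np.arctan2(d[1],d[0])
    print(n,P,T,np.hypot(*d[:2]),y,rel(P+[0,0,.034],y))
E
```

```text
L [0.575  0.2171 0.066 ] [0.5136 0.2229 0.071 ] 0.06168154564868244 -0.09392198450816515 (array([-473.2, -257.2,  114.2]), np.float64(-0.23690557784616123))
M [0.5729 0.0029 0.066 ] [ 0.5124 -0.0015  0.071 ] 0.06066112233856034 0.07289000447233959 (array([-540.9, -460.5,  114.5]), np.float64(-0.4037174000576874))
R [ 0.5108 -0.2665  0.066 ] [ 0.4535 -0.2824  0.071 ] 0.05952112226993785 0.2704887960365058 (array([-569.7, -735.4,  114.9]), np.float64(-0.6013160448894396))
```

```bash
python3 -m crank '[-60,-30,0,-0.05,-115,-60,0,-0.1,-170,-90,0,-0.15,-225,-120,10,-0.2,-280,-150,20,-0.237,-335,-180,30,-0.237,-390,-210,40,-0.237,-440,-240,55,-0.237,-473,-257,70,-0.237,-473,-257,84,-0.237,-473,-257,84,-0.237,-473,-257,84,-0.237]' -1 10
python3 - <<'E'
from h import *
import cv2
s=sensors.sense();print(s["clock"],s["ee_pos"],s["wrist_force"],s["opening"])
print(rel([.575,.2171,.066],-.094))
cv2.imwrite("pics/w1.png",imaging.capture("wrist")[:,:,::-1])
c=imaging.calibration("wrist");H=c["hand_eye"];K=c["camera_matrix"];R=np.array(s["eef_rot"])
for p in([.575,.2171,.066],[.5136,.2229,.071]):
    q=np.linalg.inv(H)@np.r_[R.T@(np.array(p)-s["ee_pos"]),1]
    r=np.hypot(q[0],q[1]);th=np.arctan2(r,q[2]);print("pix",K[0][2]+K[0][0]*th*q[0]/r,K[1][2]+K[0][0]*th*q[1]/r)
E
```

```text
clock: 1.6
ee_pos: [0.5742, 0.2199, 0.1309]
eef_rot: [[-0.996, 0.091, -0.0], [0.091, 0.996, 0.001], [0.0, 0.001, -1.0]]
wrist_force: [-0.6, -0.1, 0.0]
opening: 0.005
finger_force: 0.0
1.6 [0.5742 0.2199 0.1309] [-0.5657 -0.0786  0.0477] 0.005236046494379725
(array([-1.1, -2.8, 64.9]), np.float64(0.00288453761013167))
pix 304.48171371290186 256.26994618146654
pix 304.4537804228499 162.55254855670648
```

View pics/w1.png

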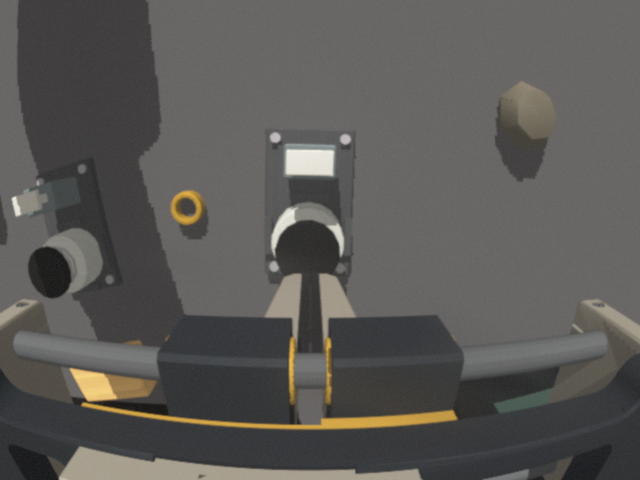

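The tag centre is at (309.5,162), against a predicted (304.5,162.5). The real stations are therefore about 2 mm further to +y, and the tool is already lined up over the left pad.

```bash
python3 -m crank '[-1,-0.5,30,0,-1,-0.5,55,0,-1,-0.5,62,0,-1,-0.5,62,0,-1,-0.5,62,0]'; python3 -m crank '[0,0,4,0,0,0,8,0,0,0,12,0,0,0,14,0,0,0,14,0,0,0,14,0,0,0,14,0,0,0,14,0]'; python3 -c "
from h import *
s=sensors.sense();print(s['ee_pos'],s['wrist_force'])"
```

```text
clock: 2.28
ee_pos: [0.5767, 0.218, 0.0699]
eef_rot: [[-0.996, 0.093, 0.002], [0.093, 0.996, 0.001], [-0.002, 0.001, -1.0]]
wrist_force: [0.5, -0.0, -0.2]
opening: 0.004
finger_force: 0.0
clock: 3.28
ee_pos: [0.5769, 0.2179, 0.0555]
eef_rot: [[-0.996, 0.094, 0.002], [0.094, 0.996, 0.001], [-0.002, 0.001, -1.0]]
wrist_force: [-0.2, 0.2, 7.7]
opening: 0.006
finger_force: 3.4
[0.5769 0.2179 0.0555] [-0.1517  0.2259  7.7261]
```

```bash
python3 -m crank '[0,0,2,0,0,0,2,0,0,0,2,0,0,0,2,0]' | grep -E "ee_pos|wrist"; python3 -m crank '[0,0,-5,0,0,0,-10,0,0,0,-20,0,0,0,-45,0,0,0,-65,0,0,0,-65,0]'; python3 -c "
from h import *
print(rel([.5729,.005,.1],.073), rel([.5729,.005,.13],.073))"
```

```text
ee_pos: [0.5769, 0.2179, 0.0536]
wrist_force: [-0.5, 0.8, 7.4]
clock: 4.53
ee_pos: [0.5768, 0.2177, 0.1192]
eef_rot: [[-0.996, 0.094, 0.003], [0.094, 0.996, 0.001], [-0.002, 0.001, -1.0]]
wrist_force: [0.4, 0.8, -1.4]
opening: 0.002
finger_force: 0.0
(array([ -16. , -212.2,   19. ]), np.float64(-0.16692294911778813)) (array([ -16.1, -212.1,  -11. ]), np.float64(-0.16692294911778813))
```

```bash
python3 -m crank '[-4,-45,-5,-0.05,-8,-100,-11,-0.1,-12,-155,-11,-0.15,-16,-200,-11,-0.167,-16,-212,-11,-0.167,-16,-212,-11,-0.167]' >/dev/null
python3 - <<'E'
from h import *
import cv2
s=sensors.sense();print(s["clock"],s["ee_pos"],s["wrist_force"])
print(rel([.5729,.005,.066],.073))
cv2.imwrite("pics/w2.png",imaging.capture("wrist")[:,:,::-1])
c=imaging.calibration("wrist");H=c["hand_eye"];K=c["camera_matrix"];R=np.array(s["eef_rot"])
for p in([.5729,.005,.066],[.5124,.0005,.071]):
    q=np.linalg.inv(H)@np.r_[R.T@(np.array(p)-s["ee_pos"]),1]
    r=np.hypot(q[0],q[1]);th=np.arctan2(r,q[2]);print("pix",K[0][2]+K[0][0]*th*q[0]/r,K[1][2]+K[0][0]*th*q[1]/r)
E
```

```text
5.275 [0.5715 0.0048 0.128 ] [ 0.0898  1.0785 -0.2324]
(array([-1.5,  0.1, 62. ]), np.float64(-0.0011718233282845525))
pix 308.59994613900113 257.94208745827666
pix 308.32349668806785 164.79156777823334
```

View pics/w2.png

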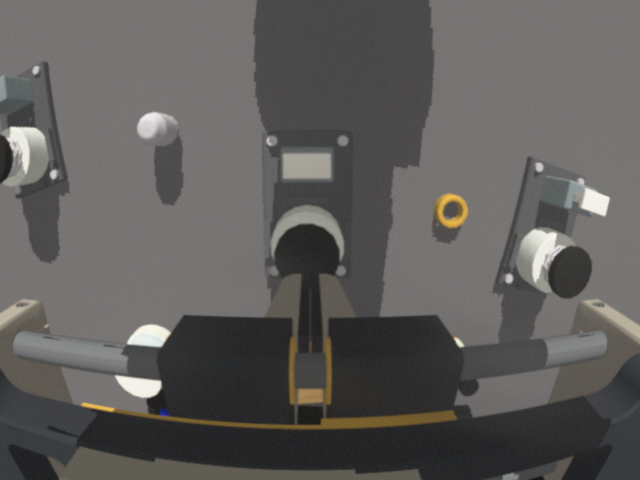

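The middle tag is at (307,165), within 2 px of the prediction, so the tool is aligned. The left pad is up again. Now I'll press the middle pad.

```bash
cat > f.py <<'E'
from h import *
import time
s=sensors.sense();print("S",s["clock"],np.array(s["ee_pos"]),np.array(s["wrist_force"]),s["joint_torque"][1],s["joint_torque"][3])
E
python3 -m crank '[0,0,30,0,0,0,52,0,0,0,58,0,0,0,58,0,0,0,58,0]'>/dev/null; python3 f.py; python3 -m crank '[0,0,4,0,0,0,8,0,0,0,12,0,0,0,14,0,0,0,14,0,0,0,14,0]' >/dev/null; python3 f.py;  python3 -m crank '[0,0,2,0,0,0,2,0,0,0,2,0]'>/dev/null; python3 f.py; python3 -m crank '[0,0,0,0]'>/dev/null; python3 f.py; python3 -m crank '[0,0,-5,0,0,0,-10,0,0,0,-20,0,0,0,-45,0,0,0,-70,0,0,0,-70,0]'>/dev/null; python3 f.py; python3 -c "
from h import *
print(rel([.5108,-.2645,.13],.2705))"
```

```text
S 5.95 [0.5728 0.0055 0.0715] [-0.4887 -0.1122  0.2485] -48.140870332717896 -17.990514636039734
S 6.7 [0.5728 0.005  0.0577] [-2.1333  0.9227 10.0168] -44.171222448349 -15.920358896255493
S 7.075 [0.5728 0.005  0.056 ] [-2.2051  0.5582 11.8382] -43.41763257980347 -15.749831199645996
S 7.2 [0.5728 0.005  0.056 ] [-2.0096 -0.0945 11.8957] -43.451993465423584 -15.757686495780945
S 7.95 [0.5731 0.0048 0.1262] [ 0.7496  0.4345 -0.7298] -47.50864505767822 -20.746706128120422
(array([  81.8, -264. ,   -4.1]), np.float64(-0.1975398517321955))
```

```bash
python3 -m crank '[18,-50,-4,-0.05,34,-105,-4,-0.1,50,-160,-4,-0.15,66,-210,-4,-0.198,82,-255,-4,-0.198,82,-264,-4,-0.198,82,-264,-4,-0.198]' >/dev/null
python3 - <<'E'
from h import *
import cv2
s=sensors.sense();print(s["clock"],s["ee_pos"],s["wrist_force"])
print(rel([.5108,-.2645,.066],.2705))
cv2.imwrite("pics/w3.png",imaging.capture("wrist")[:,:,::-1])
c=imaging.calibration("wrist");H=c["hand_eye"];K=c["camera_matrix"];R=np.array(s["eef_rot"])
for p in([.5108,-.2645,.066],[.4535,-.2804,.071]):
    q=np.linalg.inv(H)@np.r_[R.T@(np.array(p)-s["ee_pos"]),1]
    r=np.hypot(q[0],q[1]);th=np.arctan2(r,q[2]);print("pix",K[0][2]+K[0][0]*th*q[0]/r,K[1][2]+K[0][0]*th*q[1]/r)
E
```

```text
8.825 [ 0.5092 -0.2641  0.1276] [-0.5323  0.6998  0.753 ]
(array([-1.5, -0.9, 61.6]), np.float64(-0.0001453681637423231))
pix 306.9272833375738 257.92783430601975
pix 306.74201652383016 166.58128957944297
```

View pics/w3.png

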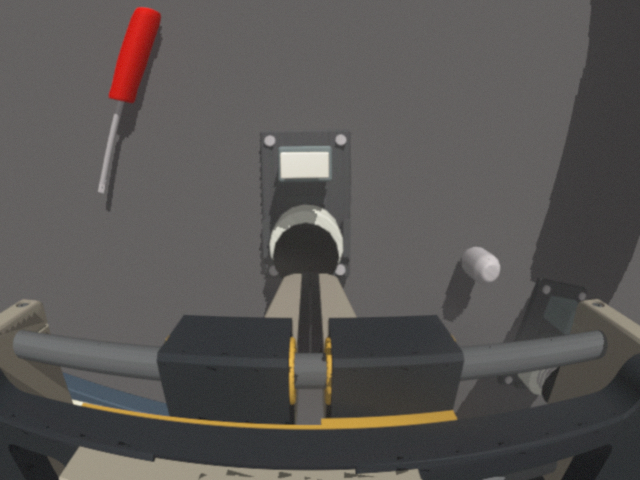

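The right tag is at (305,165), within 2 px of the prediction, so the tool is aligned. Now I'll press the right pad.

```bash
python3 -m crank '[-1,-1,30,0,-1,-1,52,0,-1,-1,58,0,-1,-1,58,0,-1,-1,58,0]'>/dev/null; python3 f.py; python3 -m crank '[0,0,4,0,0,0,8,0,0,0,12,0,0,0,14,0,0,0,14,0,0,0,14,0]' >/dev/null; python3 f.py;  python3 -m crank '[0,0,1,0,0,0,1,0]'>/dev/null; python3 f.py; python3 -m crank '[0,0,1,0]'>/dev/null; python3 f.py; python3 -m crank '[0,0,-5,0,0,0,-10,0,0,0,-20,0,0,0,-25,0,0,0,-25,0,0,0,-25,0]'>/dev/null; python3 f.py; python3 -c "
from h import *
print(rel([.4535,-.2804,.071],.2705))"
```

```text
S 9.5 [ 0.5116 -0.2649  0.0715] [-0.2944 -0.0214 -0.5181] -48.42252731323242 -18.054367303848267
S 10.25 [ 0.5114 -0.2653  0.0569] [2.6888 0.3729 2.5366] -47.12075471878052 -15.320713520050049
S 10.5 [ 0.5113 -0.2653  0.0558] [ 3.2542 -1.0585  3.3231] -46.83328986167908 -14.604302644729614
S 10.625 [ 0.5113 -0.2653  0.0549] [ 3.4689 -0.4362  3.4368] -46.80330991744995 -14.342983961105347
S 11.375 [ 0.5104 -0.2649  0.0794] [ 0.1156  0.1401 -0.8519] -48.79502534866333 -18.646820783615112
(array([59. ,  0.3,  8.4]), np.float64(0.0006221720382844035))
```

Forces at about 10–12 mm depth were left ≈7.5 N, middle ≈11.9 N and right ≈3.4 N, so the right mount is the softest. I'll push its tag.

```bash
python3 -m crank '[10,0,-10,0,40,0,-10,0,59,0,-10,0,59,0,0,0,59,0,4,0,59,0,4,0]'>/dev/null; python3 f.py; python3 -m crank '[0,0,5,0,0,0,10,0,0,0,15,0,0,0,19,0,0,0,21,0,0,0,21,0]'>/dev/null; python3 f.py; python3 -m crank '[0,0,1,0,0,0,2,0,0,0,2,0]'>/dev/null; python3 f.py
```

```text
S 12.125 [ 0.4544 -0.2803  0.0749] [ 0.4488 -0.5977 -0.4992] -44.69991445541382 -17.297971844673157
S 12.875 [ 0.4545 -0.2808  0.0553] [-0.4327  1.9782  7.6259] -41.8549919128418 -14.847273230552673
S 13.25 [ 0.4546 -0.2808  0.0549] [-3.0084  4.2816 21.1521] -35.128211975097656 -13.979561626911163
```

The tag is hard on its stop: z = 0.055 and the force has risen to 21 N. I'll lift off and check.

```bash
python3 -m crank '[0,0,-5,0,0,0,-20,0,0,0,-60,0,0,0,-110,0,0,0,-140,0,60,0,-140,0,100,0,-140,0,100,0,-140,0]'|head -2
python3 - <<'E'
from h import *
import cv2
a=imaging.capture("wrist")[:,:,::-1]; b=imaging.capture("side")[:,:,::-1]; t=imaging.capture("top")[:,:,::-1]
cv2.imwrite("pics/end.png",np.vstack([cv2.resize(np.hstack([a,b]),(800,300)),cv2.resize(t[170:320,130:530],(800,300))]))
E
```

```text
clock: 14.25
ee_pos: [0.3545, -0.3088, 0.1931]
```

View pics/end.png

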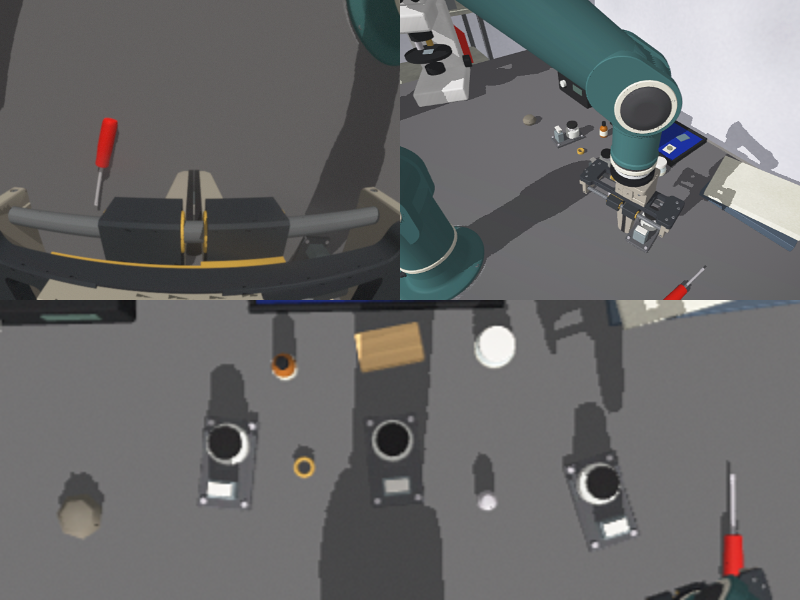

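The scene is undisturbed: all pads are up, the bystanders are where they were and the gripper is clear. The tag's end position is backed by the hard stop at 55 mm.

```bash
python3 -m crank '[0,0,0,0,0,0,0,0]'|head -1; python3 -c "
from plant import bot;print(bot.sign_off())"
```

```text
clock: 14.65
the job is handed in; nothing more can be done
None
```

I pressed the pads left, middle, right, and each sprang back; the right mount was the softest, so I pushed its tag down to the stop, left the other two tags up, and handed the job in at about 14.7 s.

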